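Start the hold-down nut on the card rotator

TASK

The hold-down plate on the card rotator needs its flange nut: set the nut on the stud, flange down, and with only light pressure back it off (counter-clockwise seen from above) until you feel the thread drop in, then run it down clockwise until its flange lies flat on the plate, and let go. Work gently: never bear down hard on the stud, and leave the spacer ring, the bottle and the jar where they are.

Things in the scene. Friction and masses are not known exactly. Their poses are not given: they have to be found in the camera images.
- nut: Loose steel hex flange nut, 0.2 kg, lying flange down on the bench. 44 mm across flats, 26 mm high; the lowest 4 mm is a round flange 52 mm across, the hex above it spans z 4 to 26 mm. Origin: centre of its underside, z up through the bore. Flats face the nut's +x, -x and every 60 degrees. Not to be confused with the round spacer ring
- nut_lugs (a point): Point on the nut's axis, 8 mm above its underside, level with the undersides of the three thread lugs in its 30.4 mm bore: 120 degrees apart, each 18 degrees wide, reaching in to a 20.4 mm circle
- rotator: Fixed card rotator on the bench: white housing 260 x 300 mm, 78 mm high, grey platform with white test cards, and an aluminium hold-down plate 70 x 250 mm across its middle, its top 95 mm above the bench. Origin: centre of its foot, x and y along its sides. A steel stud stands upright in the middle of the plate. The angle of the stud's thread about its axis varies and is not in this pose
- stud_tip (a point): Top of the stud, on its axis, 37.5 mm above the plate. The stud's top 18 mm is a smooth pilot 18 mm in diameter, its uppermost 10 mm tapering to 10 mm; below it is a right-hand three-start coarse thread, 28 mm outside diameter, lead 22.5 mm per turn
- stud_crown (a point): On the stud's axis, 19.5 mm above the plate: flat crown where the thread begins. The nut set on rests with its lugs here, underside 11.5 mm above the plate (14.5 if on the 3 blunt shoulders, 3 mm high). Backed off up to 95 degrees it drops 5.5 to 8 mm; 28 degrees further, shoulders stop it. By chance it may drop in at once. Turned clockwise before the drop it jams on the shoulders
- stud_seat (a point): On the stud's axis, on the plate's top, its z axis up: the nut's origin comes here when the flange lies flat on the plate. After the drop, clockwise turning takes the nut down 22.5 mm per turn with 1.7 mm of play up and down; 65 to 120 degrees from the drop bring the flange onto the plate, where turning stiffens
- spacer: Loose round aluminium spacer ring 48 mm across, 32 mm bore, 20 mm high, lying near the nut; to be left alone. Origin: centre of its underside
- bottle: Loose clear bottle with black cap, 60 mm across, 120 mm high; to be left alone. Origin: centre of its underside
- jar: Loose small amber jar with white lid, 50 mm across, 60 mm high; to be left alone. Origin: centre of its underside
Not all that is in view belongs to the job. Leave any purple look-alike of the nut alone.

How it is judged:
By the outcome, as a careful person would: the job done as asked, in the order asked, and still so for the second after the job is handed in, with the robot touching nothing.
It also fails if it takes over 72 s, if anything falls off the work surface, if the arm or the gripper's body presses on something with over 40 N, if the wrist force passes 120 N, or if a joint passes its speed limit or range.

ROBOT

A 6-joint arm with a two-finger parallel gripper is mounted at the origin on the work surface. World frame = base frame: x ahead of the robot, y to its left, z up, the work surface at z = 0. Lengths are in m, angles in rad, forces in N, time in s.
With the tool pointing down it reaches from about 0.3 to 0.85 m from the base axis. Payload 5.4 kg.
Tool frame: the origin (TCP) lies at the very end of the fingers, on their centre line; the grasp point (between the pads) lies env.pinch_z behind it (env.pinch_z is the distance from the TCP to the grasp point, in m); z points along the fingers, y is the line along which they close (so a half turn about z gives the same grasp; the last joint's range is limited). The gripper opens to 85 mm and grips with 20 to 120 N. Pads are 22 mm wide; open, the fingers measure 114 mm over their backs; the gripper's body (76 mm by 85 mm) begins 54 mm behind the grasp point. The pads swing forward as they close: fully open they stand 13 mm farther back than shut.
Start: joints at [-1.352, 0.158, 1.597, -0, 1.386, -0.21], TCP at [0.239, -0.523, 0.231] pointing down, gripper open.
Joint ranges: [-2.91, 2.91], [-0.94, 2.29], [0.18, 2.7], [-1.29, 4.43], [0.17, 2.64], [-3, 3]. Speed limits (rad/s): [2.57, 2.57, 3.14, 3.14, 3.14, 3.14].

INTERFACE

Orientations are given as a rotation vector (axis times angle).
In Python, from cell import env, eyes gives the robot as it stands. The module is installed in compiled form; this text tells all that it offers.
- The arm moves only by the tool send_rows, never from a script. Its argument "plan" is text: rows parted by semicolons, each of 6 numbers parted by spaces: the shift along the tool's x, y, z in units of 40 mm (1.0 is 40 mm), then the turn, a rotation vector about the tool's x, y, z in rad. In form: tx ty tz rx ry rz; .... A call has 1 to 20 rows; each row shifts and turns the commanded pose from where the row before left it, along the tool's axes as they then stand; what a row does not reach is not made up. A row lasts 1/12 s, in which the tool goes at most 41.7 mm and 7.16 degrees, less where a joint would pass 70% of its speed; a pose out of reach is approached as far as the arm can. A call is refused whole if a number of a shift passes 1 or a number of a turn 0.125, either way. A call with a gripper value outside its range is refused whole. "jaw" is the closure, from -1 (fully open) to 1 (shut), set as the call begins (left out, the last holds). The fingers move at their own pace and stop on an object; "force" is the grip in N (left out, the last holds). Time passes only in rows, so rows that do not move let the fingers close. It gives the time, the measured TCP pose, the force, the opening and the grip force at its end, in the units of the state.
- env.read_state(): the state, without advancing time (a new reading comes with each control period).
- eyes.get_image(name): name is "scene" or "top" or "wrist"; returns the picture (420x560x3 uint8, red, green, blue); there is no depth.
- eyes.camera_info(name): a dict with "mtx" (3x3 intrinsics, pixels), "R" (3x3) and "t" (3): a world point X has camera coordinates R X + t; the wrist camera has in their place "tool_from_camera" (4x4, takes a point from camera to tool coordinates, whose origin is the TCP and whose axes are the flange's). Camera axes: x right, y down, z forward; pixel columns grow to the right and rows downward; lengths in m; the calibration is good to about 2 mm. A picture is of the moment at which its call begins: read the wrist's pose just before it. camera_info takes no time and is no camera call.
- env.close_job(): hands the job in; it is judged then, once.
The state is a dict: "t": time; "q": joint angles; "qd": joint speeds; "joint_torque": joint torques, N m; "ee_pos": TCP position; "eef_rot": TCP orientation; "contact_force": force on the tool from outside, world axes, zero at the start; "wrist_torque": the same for the moment, N m; "finger_gap": finger opening in m; "finger_force": force on a finger pad.
Only numpy, scipy, OpenCV 4.12 (cv2) and the standard library are available. Lean on these libraries where they do the work, as an engineer would, in place of code of your own. Each camera call takes 0.05 s, during which the arm holds its last target. There are 200 camera calls.

## Working session

There is one attempt and no reset: what is moved stays moved. The work goes in short steps, Python scripts to look and compute and a tool call to move; the robot and the scene stay as the last step left them, time stands still between calls to the robot, and variables do not carry over. Pictures are saved under pics/ and viewed, at most 10 in all, crops included, and the job is handed in when it is done.

Besides the shell and the picture viewer there is one more tool, called after "Emit:" as name(argument=value, ...) on one line, values as JSON. send_rows: Moves the arm, as the interface text tells. Its arguments: {"type":"object","properties":{"plan":{"type":"string"},"jaw":{"type":"number"},"force":{"type":"number"}},"required":["plan"]}

```bash
mkdir -p pics; python3 - <<'E'
from cell import env, eyes
import cv2, numpy as np
s=env.read_state(); print({k:np.round(v,3).tolist() for k,v in s.items()}, env.pinch_z)
a=[eyes.get_image(n) for n in("scene","top")]
for n,i in zip(("scene","top"),a):
    cv2.imwrite(f"pics/{n}0.png",i[:,:,::-1]); c=eyes.camera_info(n); print(n,c['mtx'].round(1).tolist(),c['R'].round(3).tolist(),c['t'].round(3).tolist())
h=np.hstack(a)[:,:,::-1]
cv2.imwrite("pics/both.png",cv2.resize(a[1][:,:,::-1],(800,600),interpolation=cv2.INTER_CUBIC))
print(eyes.camera_info("wrist"))
E
```

```text
{'t': 0.0, 'q': [-1.352, 0.159, 1.598, 0.0, 1.386, -0.21], 'qd': [-0.001, -0.001, 0.001, -0.0, 0.001, 0.002], 'joint_torque': [0.002, -39.599, -33.144, 0.0, 0.008, 0.0], 'ee_pos': [0.239, -0.522, 0.23], 'eef_rot': [-3.068, -0.668, -0.0], 'contact_force': [0.538, 0.138, 0.093], 'wrist_torque': [0.019, 0.052, 0.006], 'finger_force': 0.0, 'finger_gap': 0.085} 0.0187
scene [[421.4, 0.0, 278.9], [0.0, 421.4, 212.1], [0.0, 0.0, 1.0]] [[0.78, 0.626, -0.017], [0.458, -0.589, -0.666], [-0.427, 0.511, -0.746]] [-0.481, -0.127, 1.38]
top [[418.8, 0.0, 273.6], [0.0, 418.8, 210.9], [0.0, 0.0, 1.0]] [[-0.022, -1.0, -0.009], [-0.982, 0.023, -0.189], [0.19, 0.005, -0.982]] [0.066, 0.567, 1.274]
{'mtx': array([[329.67007759,   0.        , 286.61189695],
       [  0.        , 329.67007759, 206.01800508],
       [  0.        ,   0.        ,   1.        ]]), 'tool_from_camera': array([[-1.33911320e-03, -9.45993775e-01, -3.24182024e-01,
         8.43893695e-02],
       [ 9.99998436e-01, -8.92347031e-04, -1.52678536e-03,
        -1.06367372e-03],
       [ 1.15504658e-03, -3.24183561e-01,  9.45993491e-01,
        -1.42388367e-01],
       [ 0.00000000e+00,  0.00000000e+00,  0.00000000e+00,
         1.00000000e+00]])}
```

View pics/both.png

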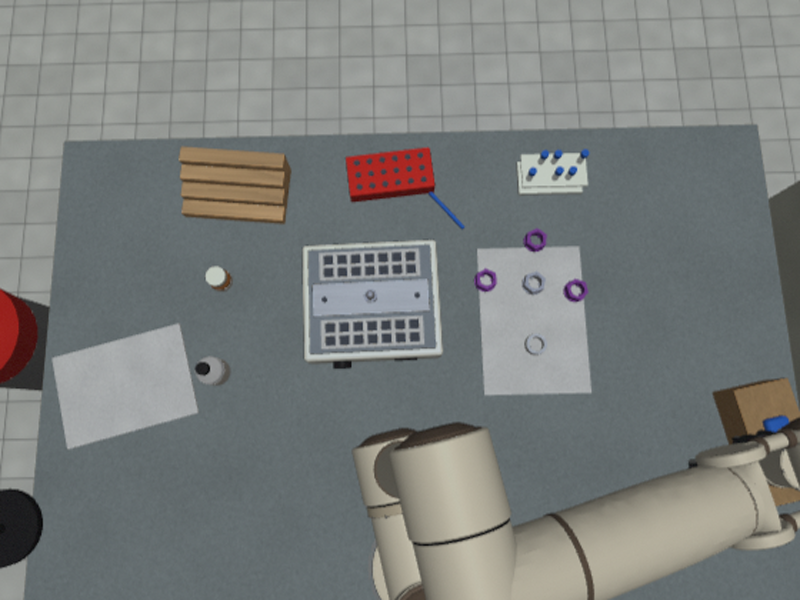

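View pics/scene0.png

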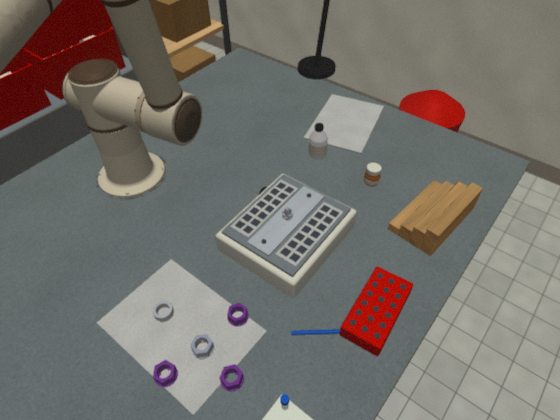

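The nut candidates, as top-view pixels in the 800x600 picture:
- (533,283): grey hex ring. It fits the nut: steel grey with a hex outline.
- (535,345): grey round ring, which is the spacer.
- (485,280), (575,290) and (535,240): purple look-alikes.

The stud is at (370,295). In the scene view the nut is at (202,345) and the spacer at (163,311). Next I'll confirm with a crop and measure.

```bash
cat > h.py <<'E'
from cell import env, eyes
import cv2, numpy as np
from scipy.spatial.transform import Rotation as Ro
def cam(n, s=None):
    """K, camera rotation (world<-cam), camera centre"""
    c=eyes.camera_info(n)
    if n!="wrist": return c['mtx'],c['R'].T,-c['R'].T@c['t']
    T=c['tool_from_camera']; A=Ro.from_rotvec(s['eef_rot']).as_matrix()
    return c['mtx'],A@T[:3,:3],A@T[:3,3]+s['ee_pos']
def ray(C,uv,z):
    K,R,o=C; d=R@np.linalg.solve(K,[*uv,1]); return o+d*(z-o[2])/d[2]
def proj(C,X):
    K,R,o=C; p=K@(R.T@(np.asarray(X)-o)); return p[:2]/p[2]
def blobs(m,amin=20):
    n,_,st,ce=cv2.connectedComponentsWithStats(m.astype(np.uint8)); return [(ce[i],st[i]) for i in range(1,n) if st[i,4]>=amin]
E
python3 - <<'E'
from h import *
t=cv2.imread("pics/top0.png"); s=cv2.imread("pics/scene0.png")
T=cam("top");S=cam("scene")
r=lambda x,y:(x*.7,y*.7)
for n,u,v,z in(("nut",r(533,283),(202,345),.02),("spacer",r(535,345),(163,311),.015),("stud",r(370,295),(288,213),.13),("p1",r(485,280),(238,314),.02),("p2",r(575,290),(165,373),.02),("p3",r(535,240),(232,377),.02),("bottle",r(203,368),(319,127),.12)):
    print(n,ray(T,u,z).round(4),ray(S,v,z).round(4))
a=cv2.resize(t[150:270,320:430],(400,436),interpolation=3);b=cv2.resize(s[290:400,140:260],(400,436),interpolation=3)
cv2.imwrite("pics/c1.png",np.hstack([a,b]))
E
```

```text
nut [ 0.6102 -0.2727  0.02  ] [ 0.6138 -0.276   0.02  ]
spacer [ 0.4684 -0.2689  0.015 ] [ 0.4742 -0.273   0.015 ]
stud [0.5684 0.0963 0.13  ] [0.5811 0.0854 0.13  ]
p1 [ 0.6198 -0.1634  0.02  ] [ 0.6257 -0.1673  0.02  ]
p2 [ 0.5916 -0.3672  0.02  ] [ 0.5963 -0.3713  0.02  ]
p3 [ 0.7121 -0.2841  0.02  ] [ 0.7172 -0.2866  0.02  ]
bottle [0.4243 0.4447 0.12  ] [0.4295 0.4393 0.12  ]
```

View pics/c1.png

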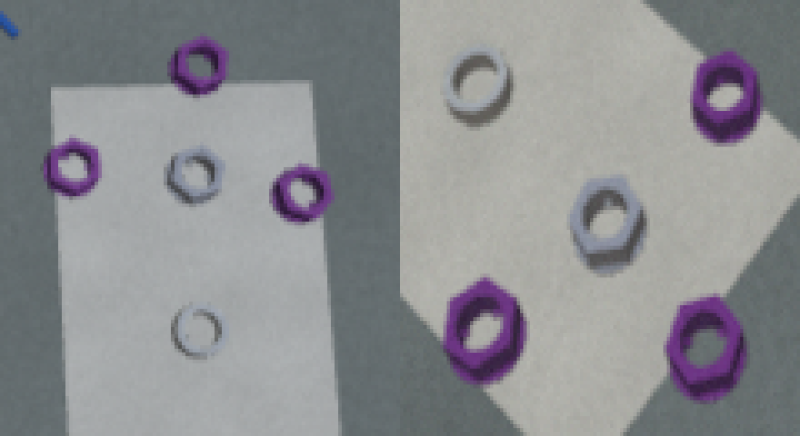

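The crop confirms it. The single grey hex nut with its flange is at the middle (top view about (533,283)/800). The spacer is the plain thin ring, and the three purple ones are decoys. Now I'll move the wrist camera over the nut.

Emit:
send_rows(plan="0.4 -0.07 0.05 0 0 0;0.85 -0.137 0.2 0 0 0;0.85 -0.137 0.2 0 0 0;0.85 -0.137 0.2 0 0 0;0.85 -0.137 0.2 0 0 0;0.85 -0.137 0.2 0 0 0;0.85 -0.137 0.2 0 0 0;0.85 -0.137 0.2 0 0 0;0.85 -0.137 0.2 0 0 0;0.85 -0.137 0.2 0 0 0;0.85 -0.137 0.2 0 0 0;0.85 -0.137 0.2 0 0 0;0.85 -0.137 0.2 0 0 0;0.45 -0.07 0.05 0 0 0;0 0 0 0 0 0;0 0 0 0 0 0;0 0 0 0 0 0", jaw=-1)

```text
t: 1.52
ee_pos: [0.6107, -0.2748, 0.1311]
eef_rot: [-3.07, -0.668, 0.001]
contact_force: [-0.0, 0.4, 0.0]
finger_gap: 0.085
finger_force: 0.0
```

```bash
python3 - <<'E'
from h import *
s=env.read_state(); im=eyes.get_image("wrist"); C=cam("wrist",s)
np.save("w1.npy",im); cv2.imwrite("pics/w1.png",im[:,:,::-1])
print(s['t'],s['ee_pos'].round(4),s['eef_rot'].round(4),s['q'].round(3))
print(proj(C,(.612,-.274,.026)),proj(C,s['ee_pos']))
E
```

```text
1.5167 [ 0.6107 -0.2748  0.1311] [-3.0697e+00 -6.6780e-01  1.2000e-03] [-6.030e-01  4.830e-01  1.397e+00 -1.000e-03  1.263e+00  5.400e-01]
[288.27284559 203.55403657] [289.34293543 274.50981621]
```

View pics/w1.png

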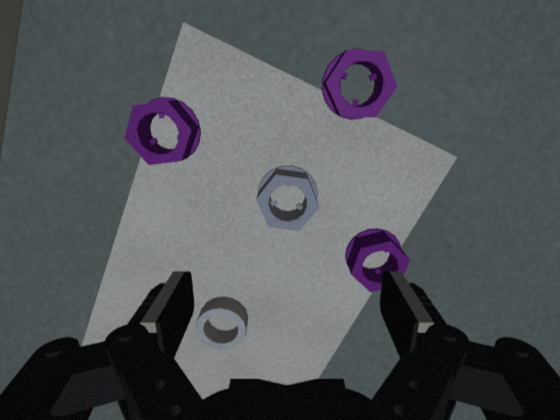

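The grey nut is at (288,200), with three lugs visible inside it. The spacer is at (222,322). The flats lie almost left and right, which is close to the tool's closing line.

```bash
python3 - <<'E'
from h import *
s=env.read_state(); C=cam("wrist",s); im=np.load("w1.npy").astype(int)
y0,x0=155,245; c=im[y0:245,x0:335]
for p in((262,197),(275,222),(288,175),(300,228),(250,210),(288,193),(314,200)): print(p,im[p[1],p[0]])
m=((c[:,:,2]-c[:,:,0])>14)&(c[:,:,2]>120)
m=cv2.morphologyEx(m.astype(np.uint8),cv2.MORPH_OPEN,np.ones((2,2)))
b=max(blobs(m),key=lambda b:b[1][4]);print(b)
n,l=cv2.connectedComponents(m)
ct=max(cv2.findContours(m,cv2.RETR_EXTERNAL,cv2.CHAIN_APPROX_NONE)[0],key=cv2.contourArea)
hull=cv2.convexHull(ct)[:,0,:]+[x0,y0]
P=np.array([ray(C,u,.026) for u in hull])
print(proj(C,[.6107,-.2748,.026]))
ap=cv2.approxPolyDP(hull.astype(np.int32),4,True)[:,0]; print(ap.tolist())
A=np.array([ray(C,u,.026) for u in ap]);print(A.round(4).tolist())
print("ctr",A.mean(0), "edge len",np.linalg.norm(A-np.roll(A,-1,0),axis=1).round(4))
d=np.roll(A,-1,0)-A; print("edge ang",np.degrees(np.arctan2(d[:,1],d[:,0])).round(1)%60)
(mc,mr)=cv2.minEnclosingCircle((P[:,:2]*1000).astype(np.float32)); print(mc,mr)
M=cv2.moments((P[:,:2]*1000-[600,-300]).astype(np.float32)); print("centroid",M['m10']/M['m00']+600,M['m01']/M['m00']-300,"area",M['m00'],"expect",44**2*.866)
o=cv2.resize((m*255),None,fx=4,fy=4,interpolation=0);cv2.imwrite("pics/m1.png",np.hstack([o[:,:,None].repeat(3,2),cv2.resize(c.astype(np.uint8)[:,:,::-1],None,fx=4,fy=4)]))
E
```

```text
(262, 197) [108 114 131]
(275, 222) [107 113 131]
(288, 175) [56 58 59]
(300, 228) [107 115 130]
(250, 210) [133 138 137]
(288, 193) [141 144 142]
(314, 200) [109 115 132]
(array([43.46165763, 48.27265686]), array([  13,   22,   62,   55, 1291], dtype=int32))
[288.11178329 204.93971564]
[[276, 177], [310, 185], [319, 209], [300, 231], [270, 227], [258, 203]]
[[0.6275, -0.2569, 0.026], [0.6326, -0.2835, 0.026], [0.6178, -0.2986, 0.026], [0.5943, -0.2929, 0.026], [0.5874, -0.2693, 0.026], [0.6023, -0.2524, 0.026]]
ctr [ 0.61032343 -0.27559882  0.026     ] edge len [0.0271 0.0212 0.0242 0.0247 0.0225 0.0256]
edge ang [40.8 45.5 46.4 46.2 48.5 50. ]
(611.059326171875, -275.0092468261719) 24.55413818359375
centroid 611.0988103073691 -274.85578761472317 area 1621.4128864018915 expect 1676.576
```

View pics/m1.png

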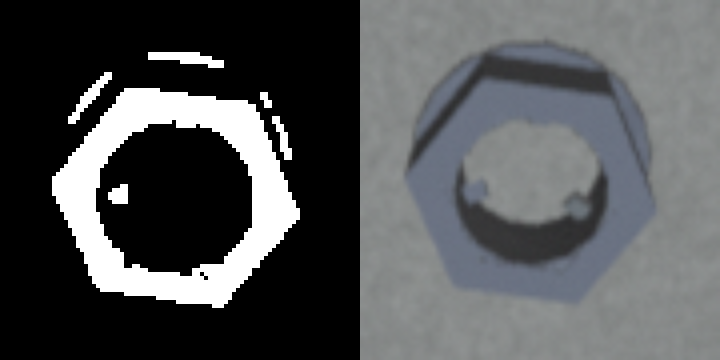

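The mask is clean: the hex has the right area and edge lengths, with its centre at (0.611,-0.275) and a flat normal at -43.8°. I'll turn the tool 21.6° counter-clockwise (rz total -0.377) and descend.

Emit:
send_rows(plan="0 0 0.3 0 0 -0.09;0 0 0.4 0 0 -0.1;0 0 0.5 0 0 -0.1;0 0 0.5 0 0 -0.087;0 0 0.5 0 0 0;0 0 0.45 0 0 0;0 0 0.3 0 0 0;0 0 0.15 0 0 0;0 0 0.05 0 0 0;0 0 0 0 0 0;0 0 0 0 0 0")

```text
t: 2.48
ee_pos: [0.6121, -0.275, 0.0067]
eef_rot: [2.889, 1.231, 0.002]
contact_force: [0.6, -0.1, 0.2]
finger_gap: 0.0858
finger_force: 0.0
```

Emit:
send_rows(plan="0 0 0 0 0 0;0 0 0 0 0 0;0 0 0 0 0 0;0 0 0 0 0 0;0 0 0 0 0 0;0 0 0 0 0 0;0 0 0 0 0 0;0 0 0 0 0 0;0 0 0 0 0 0;0 0 0 0 0 0", jaw=1, force=40)

```text
t: 3.32
ee_pos: [0.612, -0.2746, 0.0061]
eef_rot: [2.889, 1.231, 0.001]
contact_force: [1.7, 0.2, 5.4]
finger_gap: 0.0432
finger_force: 43.4
```

Emit:
send_rows(plan="0 0 -0.25 0 0 0;0 0 -0.5 0 0 0;0 0 -0.7 0 0 -0.09;0 0 -0.8 0 0 -0.09;0 0 -0.8 0 0 -0.09;0 0 -0.8 0 0 -0.09;0 0 -0.7 0 0 -0.09;0 0 -0.3 0 0 -0.07")

```text
t: 3.98
ee_pos: [0.6124, -0.2748, 0.204]
eef_rot: [2.468, 1.936, 0.002]
contact_force: [0.4, 0.5, -1.7]
finger_gap: 0.0428
finger_force: 42.6
```

Emit:
send_rows(plan="0.4 -0.17 0 0 0 0;0.7 -0.31 0 0 0 0;0.8 -0.35 0 0 0 0;0.8 -0.35 0 0 0 0;0.8 -0.35 0 0 0 0;0.8 -0.35 0 0 0 0;0.8 -0.35 0 0 0 0;0.8 -0.35 0 0 0 0;0.7 -0.31 0 0 0 0;0.4 -0.18 0 0 0 0;0.2 -0.1 0 0 0 0;0 0 0 0 0 0;0 0 0 0 0 0")

```text
t: 5.07
ee_pos: [0.5579, 0.0354, 0.1989]
eef_rot: [-2.476, -1.934, 0.002]
contact_force: [0.0, -0.7, -2.3]
finger_gap: 0.0432
finger_force: 42.5
```

```bash
python3 - <<'E'
from h import *
s=env.read_state(); im=eyes.get_image("wrist"); C=cam("wrist",s)
np.save("w2.npy",im); cv2.imwrite("pics/w2.png",im[:,:,::-1])
import pickle; pickle.dump(s,open("s2.pkl","wb"))
print(s['t'],s['ee_pos'].round(4),s['eef_rot'].round(4),s['q'].round(3),s['contact_force'].round(1),s['finger_gap'])
print(proj(C,(.573,.093,.1325)),proj(C,(.573,.093,.095)))
E
```

```text
5.0667 [0.5579 0.0354 0.1989] [-2.4758e+00 -1.9338e+00  1.7000e-03] [-1.520e-01  1.440e-01  1.678e+00 -1.000e-03  1.320e+00  9.200e-02] [ 0.  -0.7 -2.3] 0.04318919798416728
[288.25405861 136.3556927 ] [288.04284761 129.97123209]
```

View pics/w2.png

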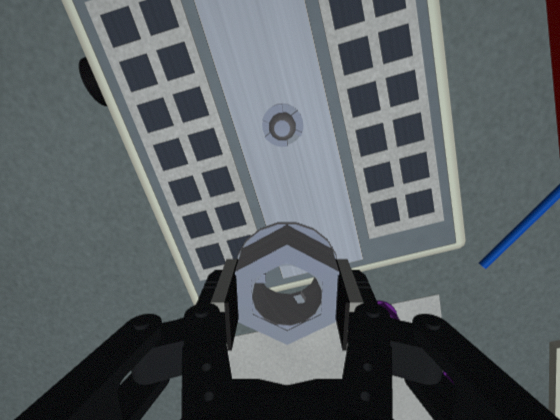

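The stud is at (282,127) on the plate, and the nut is held squarely at about (287,290). Next I'll measure the stud's circles and the held hex.

```bash
python3 - <<'E'
from h import *
import pickle; s=pickle.load(open("s2.pkl","rb")); C=cam("wrist",s); im=np.load("w2.npy")
A=Ro.from_rotvec(s['eef_rot']).as_matrix()
a=cv2.resize(im[97:157,252:312],(400,400),interpolation=3);b=cv2.resize(im[215:350,220:355],(400,400),interpolation=3)
cv2.imwrite("pics/c2.png",np.hstack([a,b])[:,:,::-1])
# expected circle pixel sizes
for r,z in((.005,.1325),(.009,.1225),(.014,.1145)):
    p=[proj(C,(.573+r*np.cos(t),.093+r*np.sin(t),z)) for t in np.linspace(0,6.28,40)]
    print(z,np.ptp(p,0))
E
```

```text
0.1325 [15.99984399 16.2405165 ]
0.1225 [27.54016567 28.00344495]
0.1145 [41.39631898 42.14873994]
```

View pics/c2.png

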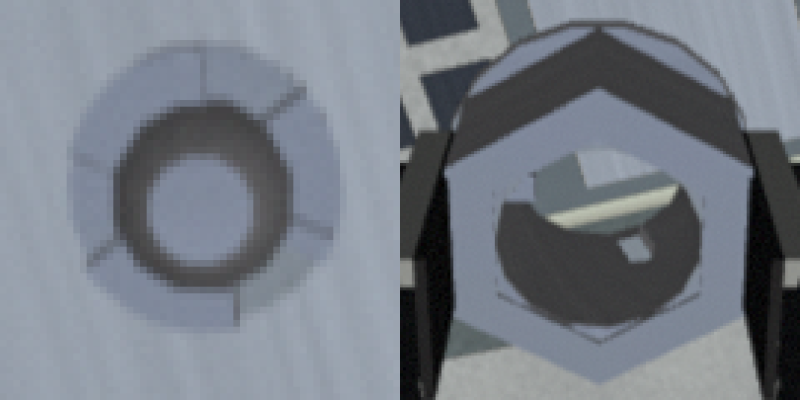

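The crop gives these pixel positions:
- Tip disc centre: (282.0,128.5)
- Taper base: (282.5,126.1)
- Crown: (282.75,124.6)
- Hex top vertices: (421.8,244.7) and (422.5,344.3), both minus the 400-pixel crop offset

All sizes match what's expected.

```bash
python3 - <<'E'
from h import *
import pickle; s=pickle.load(open("s2.pkl","rb")); C=cam("wrist",s)
A=Ro.from_rotvec(s['eef_rot']).as_matrix(); k=.3375
for uv,z in(((282.5,129),.1325),((283,126.6),.1225),((283.25,125.1),.1145)): 
    X=ray(C,uv,z);print(X.round(4),"tool",(A.T@(X-s['ee_pos'])).round(4))
for dz in(.018,.020,.022):
    V=np.array([ray(C,(220+(x-400)*k,215+y*k),s['ee_pos'][2]+dz) for x,y in((598,88),(600,383),(446,170),(752,170))])
    print(dz,np.linalg.norm(V[0]-V[1]),np.linalg.norm(V[2]-V[3]),"nut tool",(A.T@((V[0]+V[1])/2-s['ee_pos'])).round(4),(A.T@((V[2]+V[3])/2-s['ee_pos'])).round(4))
print(A.round(4).tolist())
T=cam("top");S=cam("scene")
for n,CC in(("top",T),("scene",S)): print(n,proj(CC,ray(C,(282.5,129),.1325)))
E
```

```text
[0.5706 0.0982 0.1325] tool [ 0.0641 -0.0028  0.0664]
[0.5709 0.0987 0.1225] tool [ 0.0646 -0.0026  0.0764]
[0.5711 0.0989 0.1145] tool [ 0.0648 -0.0025  0.0844]
0.018 0.05107186746670872 0.04422822093496379 nut tool [-0.     -0.0001 -0.018 ] [ 0.0124 -0.0001 -0.018 ]
0.02 0.05025027849919984 0.043516725151176376 nut tool [ 0.0013 -0.0001 -0.02  ] [ 0.0136 -0.0001 -0.02  ]
0.022 0.04942868953169097 0.04280522936738906 nut tool [ 0.0027 -0.0001 -0.022 ] [ 0.0148 -0.0001 -0.022 ]
[[0.2422, 0.9702, -0.0009], [0.9702, -0.2422, -0.0006], [-0.0008, -0.0007, -1.0]]
top [258.29163698 205.60822835]
scene [287.84444071 207.56760192]
```

Emit:
send_rows(plan="0.4 -0.02 0.1 0 0 0;0.6 -0.025 0.2 0 0 0;0.4 -0.02 0.3 0 0 0;0.2 0 0.4 0 0 0;0 0 0.3 0 0 0;0 0 0.1 0 0 0;0 0 0 0 0 0;0 0 0 0 0 0;0 0 0 0 0 0")

```text
t: 5.87
ee_pos: [0.572, 0.0976, 0.1444]
eef_rot: [2.476, 1.931, 0.002]
contact_force: [-0.7, -0.2, -1.9]
finger_gap: 0.043
finger_force: 42.5
```

```bash
python3 - <<'E'
from h import *
s=env.read_state(); im=eyes.get_image("wrist"); C=cam("wrist",s)
np.save("w3.npy",im)
print(s['t'],s['ee_pos'].round(4),s['contact_force'].round(1))
print(proj(C,(.5707,.0984,.1325)),proj(C,(.571,.0988,.1145)))
S=eyes.get_image("scene");T=eyes.get_image("top")
k=lambda i,y,x,h,w:cv2.resize(i[y:y+h,x:x+w],(400,400),interpolation=3)
cv2.imwrite("pics/c3.png",np.hstack([k(im,215,220,135,135),k(S,155,240,90,90)])[:,:,::-1])
E
```

```text
5.8667 [0.572  0.0976 0.1444] [-0.7 -0.2 -1.9]
[284.51549587 263.27705665] [284.97603807 247.34478691]
```

View pics/c3.png

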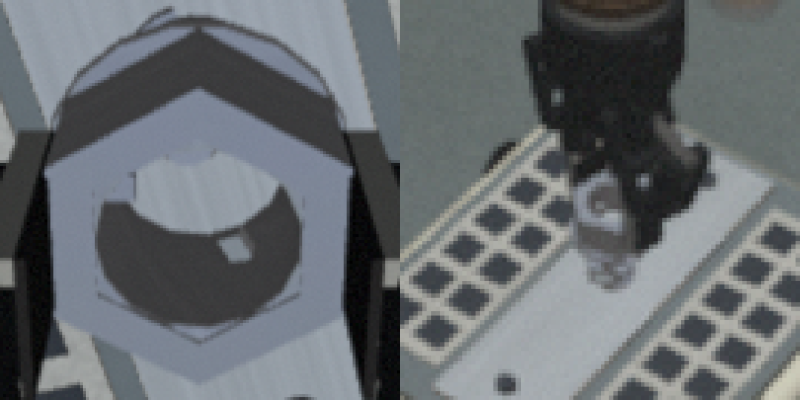

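The scene crop shows the nut just above the stud tip. Through the bore the tip shows at about crop (190,150), close to the prediction. I'll correct by y -1.4 mm and x +0.6 mm and ease down.

Emit:
send_rows(plan="0.015 -0.035 0.1 0 0 0;0 0 0.1 0 0 0;0 0 0.1 0 0 0;0 0 0.05 0 0 0;0 0 0.05 0 0 0;0 0 0.05 0 0 0;0 0 0 0 0 0;0 0 0 0 0 0")

```text
t: 6.68
ee_pos: [0.5699, 0.0996, 0.1252]
eef_rot: [-2.476, -1.933, 0.0]
contact_force: [0.3, 0.5, -2.7]
finger_gap: 0.043
finger_force: 42.5
```

Emit:
send_rows(plan="-0.015 0.02 0.05 0 0 0;0 0 0.05 0 0 0;0 0 0.05 0 0 0;0 0 0.05 0 0 0;0 0 0 0 0 0;0 0 0 0 0 0")

```text
t: 7.18
ee_pos: [0.5705, 0.0988, 0.1171]
eef_rot: [-2.476, -1.933, 0.001]
contact_force: [0.6, -0.2, -3.1]
finger_gap: 0.0432
finger_force: 42.5
```

Emit:
send_rows(plan="0 0 0.025 0 0 0;0 0 0.025 0 0 0;0 0 0 0 0 0;0 0 0 0 0 0")

```text
t: 7.52
ee_pos: [0.5706, 0.0988, 0.1153]
eef_rot: [-2.476, -1.933, 0.0]
contact_force: [-0.3, 0.4, -1.7]
finger_gap: 0.0433
finger_force: 42.5
```

Emit:
send_rows(plan="0 0 0.025 0 0 0;0 0 0.025 0 0 0;0 0 0 0 0 0;0 0 0 0 0 0")

```text
t: 7.85
ee_pos: [0.5705, 0.0988, 0.1132]
eef_rot: [-2.476, -1.933, 0.0]
contact_force: [0.6, 0.2, -1.7]
finger_gap: 0.0432
finger_force: 42.5
```

Emit:
send_rows(plan="0 0 0.02 0 0 0;0 0 0 0 0 0;0 0 0 0 0 0")

```text
t: 8.1
ee_pos: [0.5706, 0.0988, 0.1125]
eef_rot: [-2.476, -1.933, 0.0]
contact_force: [0.0, 0.2, -2.6]
finger_gap: 0.0431
finger_force: 42.5
```

Emit:
send_rows(plan="0 0 0.02 0 0 0;0 0 0 0 0 0;0 0 0 0 0 0")

```text
t: 8.35
ee_pos: [0.5706, 0.0987, 0.1117]
eef_rot: [-2.476, -1.933, 0.0]
contact_force: [-0.3, -0.1, -2.1]
finger_gap: 0.0432
finger_force: 42.5
```

Emit:
send_rows(plan="0 0 0.02 0 0 0;0 0 0 0 0 0;0 0 0 0 0 0")

```text
t: 8.6
ee_pos: [0.5706, 0.0987, 0.1109]
eef_rot: [2.476, 1.933, -0.0]
contact_force: [-0.3, -0.9, -2.1]
finger_gap: 0.0431
finger_force: 42.5
```

Emit:
send_rows(plan="0 0 0.02 0 0 0;0 0 0 0 0 0;0 0 0 0 0 0")

```text
t: 8.85
ee_pos: [0.5706, 0.0986, 0.1101]
eef_rot: [2.476, 1.933, -0.001]
contact_force: [-0.3, -1.5, -1.1]
finger_gap: 0.0432
finger_force: 42.6
```

Emit:
send_rows(plan="0 0 0.02 0 0 0;0 0 0 0 0 0;0 0 0 0 0 0")

```text
t: 9.1
ee_pos: [0.5706, 0.0986, 0.1092]
eef_rot: [2.476, 1.933, -0.0]
contact_force: [-1.4, -1.0, -1.7]
finger_gap: 0.0432
finger_force: 42.7
```

Emit:
send_rows(plan="0 0 0.02 0 0 0;0 0 0 0 0 0;0 0 0 0 0 0")

```text
t: 9.35
ee_pos: [0.5706, 0.0987, 0.1084]
eef_rot: [-2.476, -1.933, 0.0]
contact_force: [-1.3, -1.5, -1.4]
finger_gap: 0.0432
finger_force: 42.7
```

Emit:
send_rows(plan="0 0 0.02 0 0 0;0 0 0 0 0 0;0 0 0 0 0 0")

```text
t: 9.6
ee_pos: [0.5705, 0.099, 0.1073]
eef_rot: [-2.476, -1.933, -0.0]
contact_force: [0.4, -0.3, -3.4]
finger_gap: 0.0428
finger_force: 42.5
```

Emit:
send_rows(plan="0 0 0.02 0 0 0;0 0 0 0 0 0;0 0 0 0 0 0")

```text
t: 9.85
ee_pos: [0.5706, 0.0989, 0.1068]
eef_rot: [-2.476, -1.933, -0.0]
contact_force: [-0.1, -0.8, -2.5]
finger_gap: 0.0431
finger_force: 42.5
```

Emit:
send_rows(plan="0 0 0.02 0 0 0;0 0 0 0 0 0;0 0 0 0 0 0")

```text
t: 10.1
ee_pos: [0.5707, 0.0988, 0.1061]
eef_rot: [-2.476, -1.933, -0.0]
contact_force: [0.7, -0.0, -2.1]
finger_gap: 0.0432
finger_force: 42.5
```

Emit:
send_rows(plan="0 0 0.02 0 0 0;0 0 0 0 0 0;0 0 0 0 0 0")

```text
t: 10.35
ee_pos: [0.5708, 0.0988, 0.1058]
eef_rot: [2.476, 1.933, 0.001]
contact_force: [-2.5, -1.9, 2.8]
finger_gap: 0.0431
finger_force: 43.1
```

Emit:
send_rows(plan="0 0 0.02 0 0 0;0 0 0 0 0 0;0 0 0 0 0 0")

```text
t: 10.6
ee_pos: [0.5709, 0.0988, 0.1057]
eef_rot: [2.476, 1.933, 0.001]
contact_force: [-4.7, 0.1, 7.1]
finger_gap: 0.0433
finger_force: 43.7
```

Emit:
send_rows(plan="0 0 0.02 0 0 0;0 0 0 0 0 0;0 0 0 0 0 0")

```text
t: 10.85
ee_pos: [0.571, 0.0988, 0.1056]
eef_rot: [2.476, 1.933, 0.0]
contact_force: [-6.9, -0.0, 11.0]
finger_gap: 0.0427
finger_force: 44.2
```

The nut went 7.6 mm past where the crown would stop it, with no contact until there. That matches dropping straight into the thread: its underside is about 3.9 mm above the plate. I'll relieve the pressure and side force, then do a short gentle back-off to check by feel.

Emit:
send_rows(plan="0 -0.02 -0.025 0 0 0;0 0 -0.01 0 0 0;0 0 0 0 0 0")

```text
t: 11.1
ee_pos: [0.5706, 0.0989, 0.1058]
eef_rot: [2.475, 1.932, 0.002]
contact_force: [-0.8, -0.5, 4.8]
finger_gap: 0.0434
finger_force: 43.2
```

Emit:
send_rows(plan="0 0 0 0 0 -0.06;0 0 0 0 0 -0.06;0 0 0 0 0 -0.06;0 0 0 0 0 0;0 0 0 0 0 0")

```text
t: 11.52
ee_pos: [0.5705, 0.0983, 0.1062]
eef_rot: [2.291, 2.147, 0.0]
contact_force: [-2.4, -2.7, 7.2]
finger_gap: 0.0432
finger_force: 43.7
```

```bash
python3 - <<'E'
from h import *
s=env.read_state(); print(s['wrist_torque'].round(2),s['contact_force'].round(1),s['q'].round(3))
E
```

```text
[-0.46  0.41 -0.05] [-2.4 -2.7  7.2] [-3.700e-02  2.940e-01  1.698e+00 -1.000e-03  1.149e+00  2.800e-02]
```

Backing off 10° made the nut climb about 0.5 mm and lift the force, so the lugs are engaged in the thread. Now I'll run it down clockwise, following the lead.

Emit:
send_rows(plan="0 0 0 0 0 0.09;0 0 0.008 0 0 0.09;0 0 0.008 0 0 0.09;0 0 0.008 0 0 0.09;0 0 0.008 0 0 0.09;0 0 0 0 0 0")

```text
t: 12.02
ee_pos: [0.5711, 0.0984, 0.1047]
eef_rot: [2.714, 1.578, 0.003]
contact_force: [1.3, -1.8, 4.7]
finger_gap: 0.043
finger_force: 43.4
```

Emit:
send_rows(plan="0 0 0.008 0 0 0.09;0 0 0.008 0 0 0.09;0 0 0.008 0 0 0.09;0 0 0.008 0 0 0.09;0 0 0 0 0 0")

```text
t: 12.43
ee_pos: [0.571, 0.0987, 0.1034]
eef_rot: [2.952, 1.07, 0.004]
contact_force: [0.4, -1.8, 4.9]
finger_gap: 0.0431
finger_force: 43.4
```

```bash
python3 - <<'E'
from h import *
s=env.read_state(); print(s['wrist_torque'].round(2),s['contact_force'].round(1),s['q'].round(3))
E
```

```text
[-0.33 -0.24  0.  ] [ 0.4 -1.8  4.9] [-0.037  0.298  1.699 -0.     1.142  0.838]
```

Emit:
send_rows(plan="0 0 0.009 0 0 0.09;0 0 0.009 0 0 0.09;0 0 0.009 0 0 0.09;0 0 0 0 0 0")

```text
t: 12.77
ee_pos: [0.5709, 0.0986, 0.1024]
eef_rot: [3.07, 0.664, 0.004]
contact_force: [0.1, -1.7, 5.4]
finger_gap: 0.0432
finger_force: 43.5
```

```bash
python3 - <<'E'
from h import *
s=env.read_state(); print(s['wrist_torque'].round(2),s['contact_force'].round(1),s['q'].round(3))
E
```

```text
[-0.4  -0.16  0.  ] [ 0.1 -1.7  5.4] [-0.037  0.299  1.7   -0.     1.14   1.108]
```

Emit:
send_rows(plan="0 0 0.009 0 0 0.08;0 0 0.009 0 0 0.08;0 0 0 0 0 0")

```text
t: 13.02
ee_pos: [0.5709, 0.0986, 0.1018]
eef_rot: [3.113, 0.418, 0.004]
contact_force: [-0.9, -2.4, 6.1]
finger_gap: 0.0434
finger_force: 43.6
```

```bash
python3 - <<'E'
from h import *
s=env.read_state(); print(s['wrist_torque'].round(2),s['contact_force'].round(1),s['q'].round(3),s['ee_pos'].round(4))
E
```

```text
[-0.36 -0.1  -0.02] [-0.9 -2.4  6.1] [-3.700e-02  3.000e-01  1.700e+00 -1.000e-03  1.139e+00  1.267e+00] [0.5709 0.0986 0.1018]
```

Emit:
send_rows(plan="0 0 0.004 0 0 0.06;0 0 0.004 0 0 0.06;0 0 0 0 0 0")

```text
t: 13.27
ee_pos: [0.5709, 0.0987, 0.1015]
eef_rot: [3.132, 0.232, 0.004]
contact_force: [0.9, -0.8, 6.4]
finger_gap: 0.0431
finger_force: 43.6
```

```bash
python3 - <<'E'
from h import *
s=env.read_state(); print(s['wrist_torque'].round(2),s['contact_force'].round(1),s['q'].round(3),s['ee_pos'].round(4))
E
```

```text
[-0.28 -0.14  0.  ] [ 0.9 -0.8  6.4] [-0.037  0.3    1.7   -0.     1.139  1.386] [0.5709 0.0987 0.1015]
```

Emit:
send_rows(plan="0 0 0.004 0 0 0.06;0 0 0.004 0 0 0.06;0 0 0 0 0 0")

```text
t: 13.52
ee_pos: [0.571, 0.0987, 0.1012]
eef_rot: [3.141, 0.043, 0.004]
contact_force: [0.1, -2.3, 6.4]
finger_gap: 0.043
finger_force: 43.6
```

```bash
python3 - <<'E'
from h import *
s=env.read_state(); print(s['wrist_torque'].round(2),s['contact_force'].round(1),s['q'].round(3),s['ee_pos'].round(4))
E
```

```text
[-0.33 -0.09 -0.12] [ 0.1 -2.3  6.4] [-0.037  0.301  1.7   -0.     1.138  1.506] [0.571  0.0987 0.1012]
```

Emit:
send_rows(plan="0 0 0.006 0 0 0.06;0 0 0.006 0 0 0.06;0 0 0 0 0 0")

```text
t: 13.77
ee_pos: [0.5712, 0.0986, 0.1011]
eef_rot: [3.138, -0.145, 0.005]
contact_force: [0.8, -2.0, 7.8]
finger_gap: 0.0433
finger_force: 43.8
```

```bash
python3 - <<'E'
from h import *
s=env.read_state(); print(s['wrist_torque'].round(2),s['contact_force'].round(1),s['q'].round(3),s['ee_pos'].round(4))
E
```

```text
[-0.36  0.07 -0.06] [ 0.8 -2.   7.8] [-3.700e-02  3.010e-01  1.700e+00 -1.000e-03  1.138e+00  1.626e+00] [0.5712 0.0986 0.1011]
```

Emit:
send_rows(plan="0 0 0.006 0 0 0.06;0 0 0.006 0 0 0.06;0 0 0 0 0 0")

```text
t: 14.02
ee_pos: [0.5714, 0.0985, 0.1011]
eef_rot: [3.123, -0.333, 0.005]
contact_force: [-0.9, -2.2, 9.9]
finger_gap: 0.043
finger_force: 44.1
```

```bash
python3 - <<'E'
from h import *
s=env.read_state(); print(s['wrist_torque'].round(2),s['contact_force'].round(1),s['q'].round(3),s['ee_pos'].round(4))
E
```

```text
[-0.47  0.2  -0.09] [-0.9 -2.2  9.9] [-3.700e-02  3.010e-01  1.700e+00 -1.000e-03  1.137e+00  1.746e+00] [0.5714 0.0985 0.1011]
```

The height has stopped at 0.1011, which is the plate plus the 6.1 mm pick-up offset, so the flange is down. I'll take up the play by turning only, until it stiffens.

Emit:
send_rows(plan="0 0 0 0 0 0.06;0 0 0 0 0 0.06;0 0 0 0 0 0")

```text
t: 14.27
ee_pos: [0.5714, 0.0983, 0.1011]
eef_rot: [3.098, -0.519, 0.006]
contact_force: [-1.4, -2.5, 10.3]
finger_gap: 0.0433
finger_force: 44.1
```

```bash
python3 - <<'E'
from h import *
s=env.read_state(); print(s['wrist_torque'].round(2),s['contact_force'].round(1),s['q'].round(3),s['ee_pos'].round(4))
E
```

```text
[-0.51  0.19 -0.11] [-1.4 -2.5 10.3] [-3.700e-02  3.010e-01  1.700e+00 -1.000e-03  1.137e+00  1.866e+00] [0.5714 0.0983 0.1011]
```

Emit:
send_rows(plan="0 0 0 0 0 0.05;0 0 0 0 0 0.05;0 0 0 0 0 0")

```text
t: 14.52
ee_pos: [0.5714, 0.0981, 0.1011]
eef_rot: [3.068, -0.673, 0.006]
contact_force: [0.8, -3.6, 10.0]
finger_gap: 0.0431
finger_force: 44.1
```

```bash
python3 - <<'E'
from h import *
s=env.read_state(); print(s['wrist_torque'].round(2),s['contact_force'].round(1),s['q'].round(3),s['ee_pos'].round(4),s['joint_torque'][5])
E
```

```text
[-0.69  0.29 -0.2 ] [ 0.8 -3.6 10. ] [-0.037  0.301  1.7   -0.002  1.137  1.966] [0.5714 0.0981 0.1011] 0.22681745700538158
```

Emit:
send_rows(plan="0 0 0 0 0 0.05;0 0 0 0 0 0.05;0 0 0 0 0 0")

```text
t: 14.77
ee_pos: [0.5712, 0.0978, 0.1011]
eef_rot: [3.03, -0.823, 0.005]
contact_force: [-1.1, -5.1, 11.4]
finger_gap: 0.0433
finger_force: 44.1
```

```bash
python3 - <<'E'
from h import *
s=env.read_state(); print(s['wrist_torque'].round(2),s['contact_force'].round(1),s['q'].round(3),s['ee_pos'].round(4),s['joint_torque'][5])
E
```

```text
[-0.8   0.39  0.09] [-1.1 -5.1 11.4] [-0.038  0.301  1.7   -0.003  1.138  2.065] [0.5712 0.0978 0.1011] 0.5057516880333424
```

Emit:
send_rows(plan="0 0 0 0 0 0.05;0 0 0 0 0 0;0 0 0 0 0 0")

```text
t: 15.02
ee_pos: [0.5711, 0.0977, 0.1011]
eef_rot: [3.009, -0.896, 0.005]
contact_force: [-1.3, -6.4, 11.1]
finger_gap: 0.0434
finger_force: 44.2
```

```bash
python3 - <<'E'
from h import *
s=env.read_state(); print(s['wrist_torque'].round(2),s['contact_force'].round(1),s['q'].round(3),s['ee_pos'].round(4),s['joint_torque'][5])
E
```

```text
[-0.83  0.37  0.24] [-1.3 -6.4 11.1] [-0.038  0.301  1.7   -0.003  1.138  2.113] [0.5711 0.0977 0.1011] 0.2678727451711893
```

Emit:
send_rows(plan="0 0 0 0 0 0.05;0 0 0 0 0 0.03;0 0 0 0 0 0;0 0 0 0 0 0")

```text
t: 15.35
ee_pos: [0.5711, 0.0976, 0.1011]
eef_rot: [2.971, -1.013, 0.005]
contact_force: [-1.6, -5.7, 11.3]
finger_gap: 0.043
finger_force: 44.3
```

```bash
python3 - <<'E'
from h import *
s=env.read_state(); print(s['wrist_torque'].round(2),s['contact_force'].round(1),s['q'].round(3),s['ee_pos'].round(4),s['joint_torque'][5])
E
```

```text
[-0.92  0.43  0.85] [-1.6 -5.7 11.3] [-0.038  0.301  1.7   -0.003  1.138  2.192] [0.5711 0.0976 0.1011] 0.8441091142594814
```

Torque rose to 0.85 N·m, so it has stiffened and is seated. Releasing and withdrawing upward.

Emit:
send_rows(plan="0 0 0 0 0 0;0 0 0 0 0 0;0 0 0 0 0 0;0 0 0 0 0 0;0 0 0 0 0 0;0 0 0 0 0 0;0 0 0 0 0 0;0 0 0 0 0 0", jaw=-1)

```text
t: 16.02
ee_pos: [0.5698, 0.099, 0.099]
eef_rot: [-2.97, 1.024, 0.0]
contact_force: [0.5, -0.5, 0.3]
finger_gap: 0.0857
finger_force: 0.0
```

Emit:
send_rows(plan="0 0 -0.1 0 0 0;0 0 -0.2 0 0 0;0 0 -0.4 0 0 0;0 0 -0.6 0 0 0;0 0 -0.6 0 0 0;0 0 -0.4 0 0 0;0 0 -0.1 0 0 0;0 0 0 0 0 0;0 0 0 0 0 0")

```text
t: 16.77
ee_pos: [0.5695, 0.099, 0.1946]
eef_rot: [2.97, -1.024, -0.001]
contact_force: [0.2, -0.4, -0.5]
finger_gap: 0.0855
finger_force: 0.0
```

```bash
python3 - <<'E'
from h import *
s=env.read_state(); im=eyes.get_image("wrist"); C=cam("wrist",s); S=eyes.get_image("scene")
print(s['t'],s['ee_pos'].round(4),s['contact_force'].round(1),proj(C,(.571,.0988,.121)))
k=lambda i,y,x,h,w:cv2.resize(i[y:y+h,x:x+w],(400,400),interpolation=3)
cv2.imwrite("pics/c4.png",np.hstack([k(im,130,210,160,160),k(S,165,240,90,90)])[:,:,::-1])
E
```

```text
16.7667 [0.5695 0.099  0.1946] [ 0.2 -0.4 -0.5] [287.40529178 216.06372084]
```

View pics/c4.png

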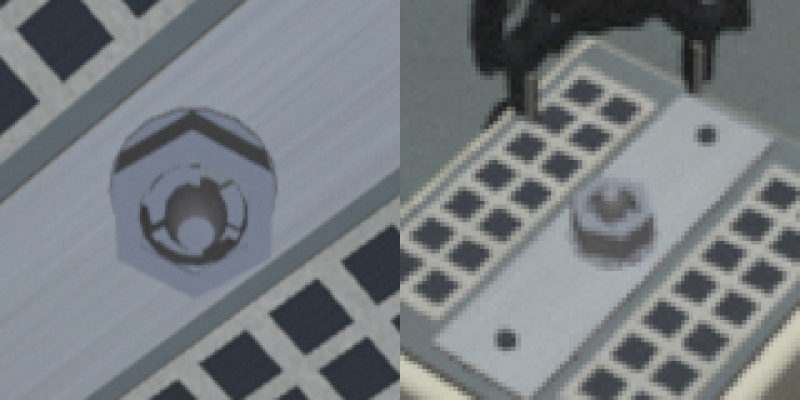

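The nut lies flat on the plate, centred on the stud at about (287,211) in the wrist view, and the gripper is clear. Handing in.

```bash
python3 -c "
from cell import env
print(env.close_job())"
```

```text
the job is handed in; nothing more can be done
None
```

The nut is on the stud, run down clockwise until its flange lay flat on the plate and turning stiffened, then released and handed in at about 17 s; it dropped into the thread as it was set on, so I backed it off only about 10° to check it had engaged.

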